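Stir the polishing beads in the sprung tub

TASK

Take the rod out of the tin and stir the beads in the blue tub with it: with the rod's foot pressing lightly (a few newtons, never hard) on the sprung floor, begin at the red clip's side and go once round counter-clockwise (seen from above) past the three white clips and back to the red one, then keep stirring if needed until the red clip's half of the tub and the opposite half each hold beads of both colours. Then stand the rod back in the tin and let go; spill no bead, use only the rod on the beads and the tub, and leave the other things where they are.

Things in the scene. Friction and masses are not known exactly. Their poses are not given: they have to be found in the camera images.
- tub: Blue round finishing tub, fixed to the bench, at any yaw: outside diameter 180 mm at the rim, 85 mm high, wall 5 mm (inside radius 83 to 85 mm). Origin: centre of its underside on the bench, z up; +x points to the red clip. Six beads lie in it in one layer: at the start orange in the +x half, grey in the -x half, and the floor bare out to 30 mm from the centre.
- tub_mouth (a point): Centre of the tub's mouth, level with the rim, 85 mm above its underside. Below it the floor is a level black plastic plate, radius 80 mm, on springs: its top rests somewhere from 22 to 33 mm above the tub's underside, differently each time, and yields straight down about 1 mm per 4 N, to 12 mm at most.
- red_clip (a point): Middle of the top of the red clip on the tub's rim, at the tub's +x, 92.5 mm from its axis. White clips sit at the tub's +y, -x and -y, that is in counter-clockwise order from the red one seen from above. All clips are 12 x 26 mm, stand out 9 mm from the rim and 3 mm above it.
- rod: Stirring rod: pale wooden dowel, diameter 14 mm, on a slick white plastic foot of diameter 20 mm and height 12 mm; 165 mm long in all, 45 g, solid: it may be gripped hard (100 N), and a loose grip lets it swing when it pushes beads. It stands upright in the tin at the start. Origin: centre of the foot's underside, z along the rod towards the upper end.
- rod_tip (a point): Centre of the underside of the rod's foot (same point as the rod's origin).
- tin: Yellow painted tin, fixed to the bench: outside diameter 72 mm, 80 mm high, wall 3 mm, inner floor 5 mm above its underside. Origin: centre of its underside, z up. The rod stands in it, up to 17 mm off its centre.
- orange0: One of three orange barrel-shaped slick plastic beads, diameter 26 mm, height 22 mm, 18 g, standing on end in the tub at the start. Origin: centre of its underside, z along its axis (it may tip over while stirred).
- orange1: One of three orange barrel-shaped slick plastic beads, diameter 26 mm, height 22 mm, 18 g, standing on end in the tub at the start. Origin: centre of its underside, z along its axis (it may tip over while stirred).
- orange2: One of three orange barrel-shaped slick plastic beads, diameter 26 mm, height 22 mm, 18 g, standing on end in the tub at the start. Origin: centre of its underside, z along its axis (it may tip over while stirred).
- grey0: One of three grey barrel-shaped slick plastic beads, diameter 26 mm, height 22 mm, 18 g, standing on end in the tub at the start. Origin: centre of its underside, z along its axis (it may tip over while stirred).
- grey1: One of three grey barrel-shaped slick plastic beads, diameter 26 mm, height 22 mm, 18 g, standing on end in the tub at the start. Origin: centre of its underside, z along its axis (it may tip over while stirred).
- grey2: One of three grey barrel-shaped slick plastic beads, diameter 26 mm, height 22 mm, 18 g, standing on end in the tub at the start. Origin: centre of its underside, z along its axis (it may tip over while stirred).
- spray: Bystander: spray can, diameter 52 mm, 150 mm high, origin at centre of underside.
- driver: Bystander: screwdriver with red handle lying flat along its own x, origin on its underside.
- sprocket: Bystander: dark steel bicycle sprocket lying flat, diameter 92 mm, 10 mm high at the hub, origin at centre of underside.
Not all that is in view belongs to the job. Several things have the shape of the tin; the one meant has the colours described above.

How it is judged (in metres and radians):
On the way, in this order (a step that is already met when the one before it is completed fails the run):
1. rod tip pressing 1 to 8 N on the tub floor at the red clip's side (22 mm or more out from the centre, within 22 mm of the clip's line) (x of rod_tip in the frame of tub above 0.022 m and y of rod_tip in the frame of tub between -0.022 and 0.022 m and z of rod_tip in the frame of tub between 0.01 and 0.045 m and contact force between rod and tub between 1 and 8 N), for 0.1 s.
2. rod tip pressing 1 to 8 N on the tub floor at the white clip next counter-clockwise (from above) (22 mm or more out from the centre, within 22 mm of the clip's line) (y of rod_tip in the frame of tub above 0.022 m and x of rod_tip in the frame of tub between -0.022 and 0.022 m and z of rod_tip in the frame of tub between 0.01 and 0.045 m and contact force between rod and tub between 1 and 8 N), for 0.1 s.
3. rod tip pressing 1 to 8 N on the tub floor at the white clip opposite the red one (22 mm or more out from the centre, within 22 mm of the clip's line) (x of rod_tip in the frame of tub below -0.022 m and y of rod_tip in the frame of tub between -0.022 and 0.022 m and z of rod_tip in the frame of tub between 0.01 and 0.045 m and contact force between rod and tub between 1 and 8 N), for 0.1 s.
4. rod tip pressing 1 to 8 N on the tub floor at the last white clip (22 mm or more out from the centre, within 22 mm of the clip's line) (y of rod_tip in the frame of tub below -0.022 m and x of rod_tip in the frame of tub between -0.022 and 0.022 m and z of rod_tip in the frame of tub between 0.01 and 0.045 m and contact force between rod and tub between 1 and 8 N), for 0.1 s.
5. rod tip pressing 1 to 8 N on the tub floor at the red clip's side again (22 mm or more out from the centre, within 22 mm of the clip's line) (all of step 1), for 0.1 s.
At the end, for the whole second after the job is handed in: Both halves of the tub (tub x > 4 mm, x < -4 mm) hold at least one orange and one grey bead; all beads in the tub (within 85 mm of its axis, under 70 mm high), at rest; rod in the tin: tip within 34 mm of its axis, below 20 mm height, leaning under 0.5 rad, at rest (x of any of orange0, orange1, orange2 in the frame of tub above 0.004 m and x of any of orange0, orange1, orange2 in the frame of tub below -0.004 m and x of any of grey0, grey1, grey2 in the frame of tub above 0.004 m and x of any of grey0, grey1, grey2 in the frame of tub below -0.004 m and horizontal distance between each of orange0, orange1, orange2, grey0, grey1, grey2 and tub below 0.085 m and z of each of orange0, orange1, orange2, grey0, grey1, grey2 in the frame of tub below 0.07 m and linear speed of each of orange0, orange1, orange2, grey0, grey1, grey2, rod below 0.03 m/s and horizontal distance between rod_tip and tin below 0.034 m and height (world z) of rod_tip below 0.02 m and angle between rod's own z axis and vertical below 0.5 rad); the robot touches nothing.
It fails at once if the rod presses on the tub or its floor with more than 20 N (contact force between rod and tub above 20 N).
It fails at once if the fingers touch a bead (contact force between the fingers and orange0 above 0.3 N or contact force between the fingers and orange1 above 0.3 N or contact force between the fingers and orange2 above 0.3 N or contact force between the fingers and grey0 above 0.3 N or contact force between the fingers and grey1 above 0.3 N or contact force between the fingers and grey2 above 0.3 N).
It fails at once if the arm or fingers push the tub with more than 3 N (contact force between any of the arm, the fingers and tub above 3 N).
It fails at once if a bead leaves the tub (horizontal distance between any of orange0, orange1, orange2, grey0, grey1, grey2 and tub above 0.1 m).
It fails at once if a bystander is shifted by more than 25 mm (distance of any of spray, driver, sprocket from where it was at the start of the episode above 0.025 m).
It also fails if it takes over 67 s, if anything falls off the work surface, if the arm or the gripper's body presses on something with over 40 N, if the wrist force passes 120 N, or if a joint passes its speed limit or range.

ROBOT

A 6-joint arm with a two-finger parallel gripper is mounted at the origin on the work surface. World frame = base frame: x ahead of the robot, y to its left, z up, the work surface at z = 0. Lengths are in mm, angles in rad, forces in N, time in s.
With the tool pointing down it reaches from about 400 to 825 mm from the base axis. Payload 7 kg.
Tool frame: the origin (TCP) lies at the very end of the fingers, on their centre line; the grasp point (between the pads) lies 19 mm behind it (ctrl.grip_point_offset is the distance from the TCP to the grasp point, in mm); z points along the fingers, y is the line along which they close (so a half turn about z gives the same grasp; the last joint's range is limited). The gripper opens to 85 mm and grips with 20 to 120 N. Pads are 22 mm wide; open, the fingers measure 114 mm over their backs; the gripper's body (76 mm by 85 mm) begins 54 mm behind the grasp point. The pads swing forward as they close: fully open they stand 13 mm farther back than shut.
Start: joints at [-1.033, 0.359, 0.012, 0, -1.224, -0.288], TCP at [166.841, -654.033, 231.302] pointing down, gripper open.
Joint ranges: [-3.07, 3.07], [-1.43, 2.12], [-1.02, 1.25], [-3.03, 1.67], [-3.05, -0], [-3.03, 3.03]. Speed limits (rad/s): [2.39, 2.39, 3.01, 3.14, 3.14, 3.14].

INTERFACE

Orientations are given as a unit quaternion [x, y, z, w].
In Python, from bench import ctrl, vision gives the robot as it stands.
- The arm moves only by the tool carry_out, never from a script. Its argument "targets" is one flat list of numbers, 7 for each row, row after row: the shift along the world's x, y, z in cm, then the turn, a rotation vector about the world's x, y, z in degrees, then the closure, from 0 (fully open) to 1 (shut). A call has 1 to 10 rows; each row shifts and turns the commanded pose from where the row before left it; what a row does not reach is not made up. A row lasts 1/8 s, in which the tool goes at most 62.5 mm and 10.7 degrees, less where a joint would pass 70% of its speed; a pose out of reach is approached as far as the arm can. A call with a gripper value outside its range is refused whole. The fingers move at their own pace and stop on an object; the grip force is fixed at half the most. Time passes only in rows, so rows that do not move let the fingers close. It gives the time, the measured TCP pose, the force, the opening and the grip force at its end, in the units of the state.
- ctrl.read_state(): the state, without advancing time (a new reading comes with each control period).
- vision.read_camera(name): name is "scene" or "top" or "wrist"; returns the picture (400x640x3 uint8, blue, green, red); there is no depth.
- vision.camera_info(name): a dict with "vertical_fov" (degrees; the focal length in pixels is half the picture's height over the tangent of half this angle, whatever the lens; pixels are square), "cx", "cy" (the principal point, pixels), "camera_from_world" (4x4, takes a point from world to camera coordinates); the wrist camera has in their place "hand_eye" (4x4, takes a point from camera to tool coordinates, whose origin is the TCP and whose axes are the flange's). Camera axes: x right, y up, looking along -z (the intrinsics and any distortion apply to the point x, -y, -z); pixel columns grow to the right and rows downward; lengths in mm; the calibration is good to about 2 mm. The wrist camera is an equidistant fisheye: a pixel r from the principal point sees the ray r / f radians off the axis. A picture is of the moment at which its call begins: read the wrist's pose just before it. camera_info takes no time and is no camera call.
- ctrl.hand_in(): hands the job in; it is judged then, once.
The state is a dict: "time": time; "joint_pos": joint angles; "joint_velocities": joint speeds; "effort": joint torques, N m; "position": TCP position; "orientation": TCP orientation; "contact_force": force on the tool from outside, world axes, zero at the start; "torque": the same for the moment, N m; "grip_width": opening from 0.0 (shut) to 1.0 (fully open); "grip_force": force on a finger pad.
Only numpy, scipy, OpenCV 4.12 (cv2) and the standard library are available. Lean on these libraries where they do the work, as an engineer would, in place of code of your own. Each camera call takes 0.05 s, during which the arm holds its last target. There are 200 camera calls.

## Working session

There is one attempt and no reset: what is moved stays moved. The work goes in short steps, Python scripts to look and compute and a tool call to move; the robot and the scene stay as the last step left them, time stands still between calls to the robot, and variables do not carry over. Pictures are saved under pics/ and viewed, at most 10 in all, crops included, and the job is handed in when it is done.

Besides the shell and the picture viewer there is one more tool, called after "Call:" as name(argument=value, ...), one argument or row to a line, values as JSON. carry_out: Moves the arm, as the interface text tells. Its arguments: {"type":"object","properties":{"targets":{"type":"array","items":{"type":"number"}}},"required":["targets"]}

```bash
mkdir -p pics
python3 - <<'E'
from bench import ctrl, vision
import cv2
for n in ("top","scene"):
    cv2.imwrite(f"pics/{n}0.png",vision.read_camera(n)); i=vision.camera_info(n); print(n,i)
print(vision.camera_info("wrist"))
print(ctrl.read_state(), ctrl.grip_point_offset)
E
```

```text
top {'vertical_fov': 42.55824544285939, 'cx': 316.89846618174494, 'cy': 207.28925578794028, 'camera_from_world': array([[-2.80408736e-02, -9.99606520e-01,  7.17746581e-04,
         7.67109234e+00],
       [ 9.97876850e-01, -2.79501138e-02,  5.88267257e-02,
        -5.86934215e+02],
       [-5.87835175e-02,  2.36577548e-03,  9.98267951e-01,
        -1.06708439e+03],
       [ 0.00000000e+00,  0.00000000e+00,  0.00000000e+00,
         1.00000000e+00]])}
scene {'vertical_fov': 43.79231361090554, 'cx': 328.3293552238624, 'cy': 198.5550806334559, 'camera_from_world': array([[-7.02345631e-01,  7.11807513e-01, -6.37801567e-03,
         4.34607116e+02],
       [-5.27796007e-01, -5.14726209e-01,  6.75639182e-01,
         2.27564235e+02],
       [ 4.77642114e-01,  4.77898519e-01,  7.37204868e-01,
        -1.17001702e+03],
       [ 0.00000000e+00,  0.00000000e+00,  0.00000000e+00,
         1.00000000e+00]])}
{'vertical_fov': 65.70646984690485, 'cx': 321.7819754950719, 'cy': 200.08056523452657, 'hand_eye': array([[-2.52176703e-04,  9.64046248e-01,  2.65734392e-01,
         6.80133382e+01],
      
[... 314 characters left out ...]
-01,  1.11634847e-02, -2.98488579e-04,
       -1.22409405e+00, -2.88121274e-01]), 'joint_velocities': array([-4.43741923e-04, -1.26003472e-03,  3.73273535e-03, -4.56780651e-05,
       -2.15307553e-04, -5.03682923e-04]), 'effort': array([-2.46762553e-03, -5.84765089e+01,  2.94109386e+01,  6.95438370e+00,
       -3.11584634e-03,  5.91249844e-06]), 'position': array([ 166.74792947, -653.6439633 ,  230.47876802]), 'orientation': array([-1.24523905e-01,  9.92216341e-01,  7.10270882e-04, -1.58048722e-04]), 'contact_force': array([-0.197893  ,  0.16446877, -0.36533523]), 'torque': array([-0.0169272 ,  0.0249683 ,  0.07736722]), 'grip_force': 0.0, 'grip_width': 0.9984055949109469} 18.700000000000003
```

View pics/top0.png

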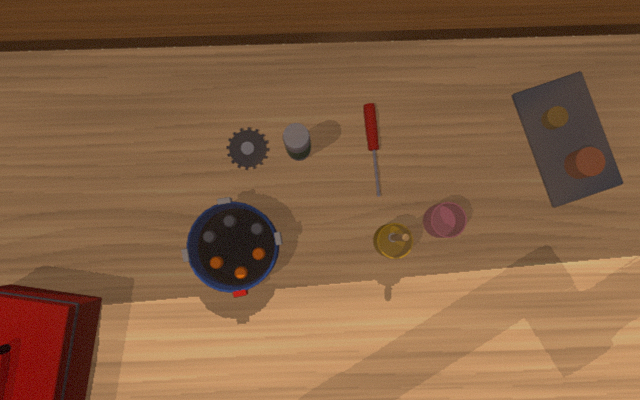

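View pics/scene0.png

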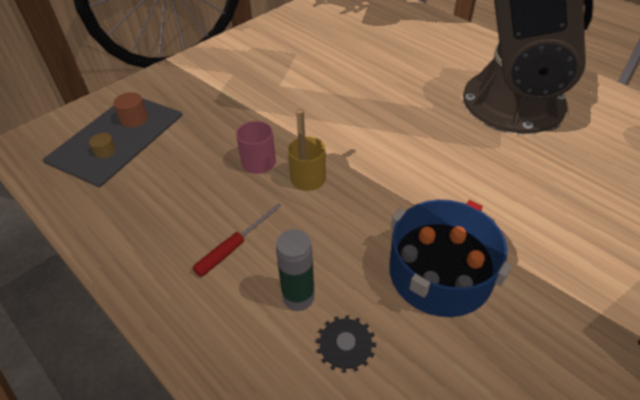

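Candidates for the tin in the top view are yellow (393,241) with the rod top at about (405,238), pink (444,220), and two pots on the tray at (557,117) and (590,162). I choose the yellow one, which also holds the rod in the scene view (307,163). The blue tub is at about (234,247) with its red clip at (240,293). Next is a close crop to check.

Run:
```python
import cv2,numpy as np
t=cv2.imread("pics/top0.png"); s=cv2.imread("pics/scene0.png")
r=lambda im,x,y,w,h,k:cv2.resize(im[y:y+h,x:x+w],None,fx=k,fy=k,interpolation=cv2.INTER_CUBIC)
a=r(t,365,210,60,60,5); b=r(s,275,95,60,100,3); c=r(t,180,190,110,110,4)
o=np.zeros((440+160,800,3),np.uint8)
o[:300,:300]=a; o[300:600,:180]=b; o[:440,320:760]=c
cv2.imwrite("pics/crop1.png",o)
```

```text
(no output)
```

View pics/crop1.png

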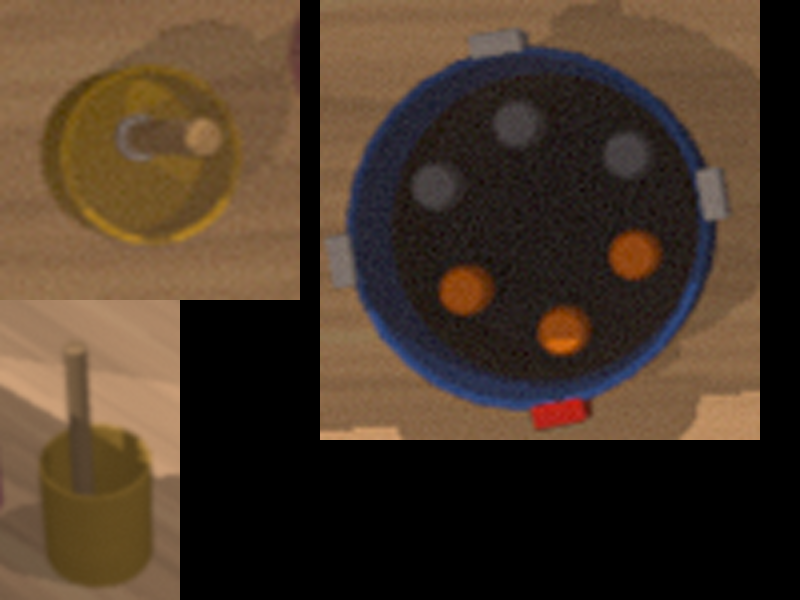

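The crop confirms the yellow tin: rim centre at top pixel (395,241), rod top at (405.5,237) in top and (300,110.7) in scene. In the tub view the rim centre is (233,247). The clips are red (240,293.5) and white (278,238), (224,201), (185.5,255).

```bash
cat > h.py <<'E'
import numpy as np
from bench import ctrl, vision
from scipy.spatial.transform import Rotation as R
def px2w(cam,u,v,z):
    i=vision.camera_info(cam); f=200/np.tan(np.radians(i["vertical_fov"]/2)); M=i["camera_from_world"]
    d=M[:3,:3].T@np.array([(u-i["cx"])/f,-(v-i["cy"])/f,-1]); o=-M[:3,:3].T@M[:3,3]
    return (o+d*(z-o[2])/d[2])[:2]
def st():
    s=ctrl.read_state(); print("t",round(s["time"],2),"p",s["position"].round(1),"F",s["contact_force"].round(1),"q",s["joint_pos"].round(2),"w",round(s["grip_width"],3),s["grip_force"]); return s
E
python3 - <<'E'
from h import *
p=lambda *a:print(a,px2w(*a).round(1))
p("top",405.2,236.8,170);p("scene",300,110.4,170)
p("top",392.5,237,5)
p("top",394.6,240.6,80)
for a in [(232.6,246.9),]: p("top",*a,85)
cl=[px2w("top",u,v,88) for u,v in [(239.6,293.1),(277.6,237.9),(223.9,200.4),(185.1,254.9)]]
for c in cl: print(c.round(1))
c=np.mean(cl,0); print("tubc",c, [np.hypot(*(x-c)).round(1) for x in cl],[np.degrees(np.arctan2(*(x-c)[::-1])).round(1) for x in cl])
p("top",374,128,20);p("top",297,135,150);p("top",444,220,80);p("top",248,148,5)
E
```

```text
('top', 405.2, 236.8, 170) [ 520.  -166.5]
('scene', 300, 110.4, 170) [ 518.1 -168. ]
('top', 392.5, 237, 5) [ 519.8 -167.9]
('top', 394.6, 240.6, 80) [ 512.8 -160.7]
('top', 232.6, 246.9, 85) [509.4 159.6]
[419.1 147.1]
[524.6  70.3]
[601.5 174.6]
[496.4 252.6]
tubc [510.41486999 161.15212723] [np.float64(92.4), np.float64(91.9), np.float64(92.1), np.float64(92.5)] [np.float64(-171.3), np.float64(-81.1), np.float64(8.4), np.float64(98.7)]
('top', 374, 128, 20) [ 752.1 -134.8]
('top', 297, 135, 150) [715.4  24.9]
('top', 444, 220, 80) [ 550.9 -260.3]
('top', 248, 148, 5) [719.4 135.7]
```

Call:
carry_out(
  targets=[3.5,4.8,0,0,0,0,0,3.5,4.8,0,0,0,0,0,3.5,4.8,0,0,0,0,0,3.5,4.8,0,0,0,0,0,3.5,4.8,0,0,0,0,0,3.5,4.8,0,0,0,0,0,3.5,4.8,0,0,0,0,0,3.5,4.8,0,0,0,0,0,3.5,4.8,0,0,0,0,0,3.5,4.8,0,0,0,0,0],
)

```text
time: 1.35
position: [517.5, -172.2, 231.3]
orientation: [-0.125, 0.992, 0.0, -0.0]
contact_force: [1.2, -1.2, -0.5]
grip_width: 0.997
grip_force: 0.0
```

Call:
carry_out(
  targets=[0.25,0.7,0,0,0,0,0,0,0,0,0,0,0,0,0,0,-3,0,0,0,0,0,0,-3,0,0,0,0,0,0,-3,0,0,0,0,0,0,-2,0,0,0,0,0,0,-1.5,0,0,0,0,0,0,0,0,0,0,0],
)

```text
time: 2.35
position: [518.3, -167.8, 105.5]
orientation: [-0.124, 0.992, 0.0, -0.001]
contact_force: [0.2, 0.2, 0.2]
grip_width: 1.003
grip_force: 0.0
```

Call:
carry_out(
  targets=[0,0,0,0,0,0,1,0,0,0,0,0,0,1,0,0,0,0,0,0,1,0,0,0,0,0,0,1,0,0,0,0,0,0,1,0,0,0,0,0,0,1],
)

```text
time: 3.1
position: [519.7, -167.0, 106.8]
orientation: [-0.125, 0.992, -0.0, 0.0]
contact_force: [-0.3, -0.3, 4.9]
grip_width: 0.149
grip_force: 58.4
```

Run:
```python
from h import *; import cv2
st(); a=vision.read_camera("scene"); b=vision.read_camera("wrist")
cv2.imwrite("pics/g1.png",np.vstack([cv2.resize(a[60:240,220:460],(640,480))[:,:],])); cv2.imwrite("pics/w1.png",b); st()
```

```text
t 3.1 p [ 519.7 -167.   106.8] F [-0.3 -0.3  4.9] q [ 0.05  0.26 -0.44  0.   -0.87 -1.37] w 0.149 58.35635840892792
t 3.2 p [ 519.7 -167.   106.7] F [-1.4  0.7  5.2] q [ 0.05  0.26 -0.44  0.   -0.87 -1.37] w 0.15 58.36353242397308
```

View pics/g1.png

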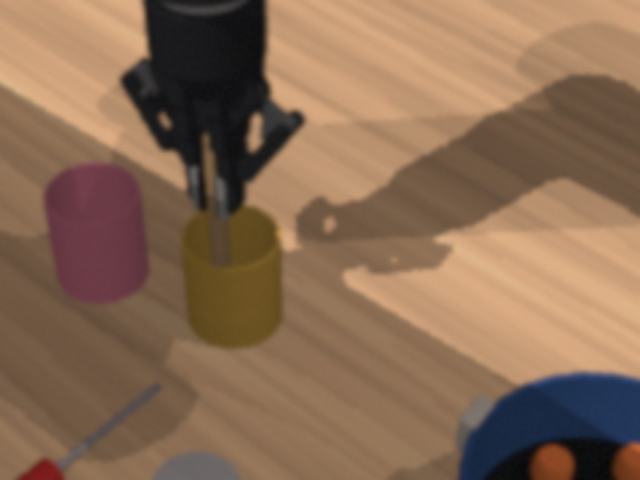

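The picture shows the rod held upright between the fingers above the yellow tin. Lifting and carrying it to the tub's centre.

Call:
carry_out(
  targets=[0,0,2,0,0,0,1,0,0,4,0,0,0,1,0,0,5,0,0,0,1,0,0,2,0,0,0,1,-0.2,5.5,0,0,0,0,1,-0.2,6,0,0,0,0,1,-0.2,6,0,0,0,0,1,-0.2,6,0,0,0,0,1,-0.1,6,0,0,0,0,1,0,3.3,0,0,0,0,1],
)

```text
time: 4.45
position: [509.7, 163.5, 235.8]
orientation: [-0.126, 0.992, 0.0, -0.0]
contact_force: [0.2, -1.2, -0.7]
grip_width: 0.147
grip_force: 58.5
```

Call:
carry_out(
  targets=[0,0,0,0,0,0,1,0,0,0,0,0,0,1],
)

```text
time: 4.7
position: [509.9, 160.7, 235.8]
orientation: [-0.125, 0.992, -0.0, -0.001]
contact_force: [0.5, -0.3, -0.3]
grip_width: 0.142
grip_force: 58.6
```

Run:
```python
from h import *; import cv2
st(); a=vision.read_camera("scene"); b=vision.read_camera("top")
o=np.hstack([cv2.resize(a[100:320,340:540],(500,550)),cv2.resize(b[190:300,180:290],(300,300))[:,:] if 0 else np.vstack([cv2.resize(b[190:300,180:290],(300,300)),np.zeros((250,300,3),np.uint8)])])
cv2.imwrite("pics/t1.png",o); st()
```

```text
t 4.7 p [509.9 160.7 235.8] F [ 0.5 -0.3 -0.3] q [ 0.67  0.13 -0.29 -0.   -1.16 -1.99] w 0.142 58.56352686882019
t 4.8 p [510.2 160.1 236.1] F [ 0.1 -0.5 -0.4] q [ 0.67  0.12 -0.29 -0.   -1.16 -1.99] w 0.146 58.56358051300049
```

View pics/t1.png

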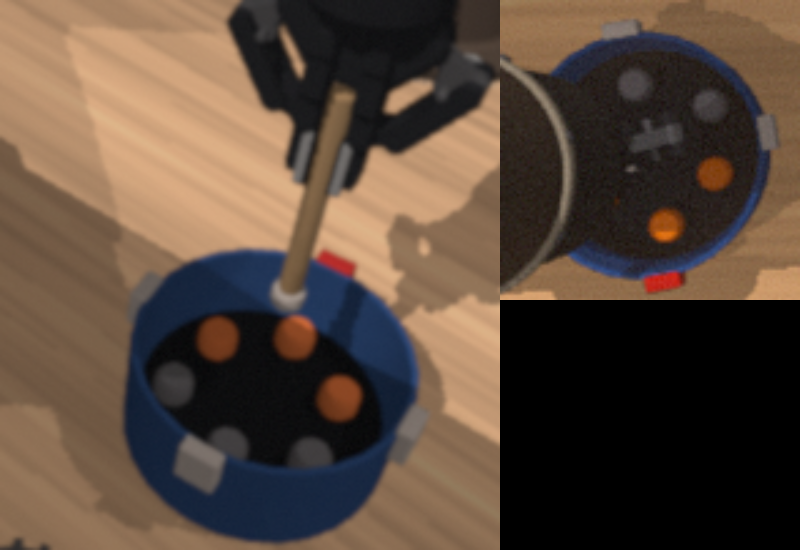

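The rod looks leaning: foot at scene pixel (455,221), upper end at (477,138). Checking this against a vertical rod.

Run:
```python
from h import *
i=vision.camera_info("scene"); f=200/np.tan(np.radians(i["vertical_fov"]/2)); M=i["camera_from_world"]
for P in [(510.2,160.1,134),(510.2,160.1,299),(510.2,160.1,236)]:
    c=M[:3,:3]@P+M[:3,3]; print(P,i["cx"]-f*c[0]/c[2],i["cy"]+f*c[1]/c[2])
print(px2w("scene",455,221,134),px2w("scene",477,138,299), px2w("scene",293/2.5+340,275/2.5+100,146))
```

```text
(510.2, 160.1, 134) 453.80531638149387 220.81052961188576
(510.2, 160.1, 299) 477.2234108732109 136.97213100491197
(510.2, 160.1, 236) 467.28710638745696 172.5447885689827
[509.25287246 161.60341753] [512.08773519 161.00555976] [498.85596498 155.72548553]
```

Call:
carry_out(
  targets=[0,0,-3,0,0,0,1,0,0,-3,0,0,0,1,0,0,-2,0,0,0,1,0,0,-1.3,0,0,0,1,0,0,-0.4,0,0,0,1,0,0,0,0,0,0,1,0,0,0,0,0,0,1],
)

```text
time: 5.68
position: [510.8, 161.2, 140.1]
orientation: [-0.125, 0.992, 0.0, 0.001]
contact_force: [0.3, 0.8, -0.5]
grip_width: 0.149
grip_force: 58.6
```

Call:
carry_out(
  targets=[0,0,-0.15,0,0,0,1,0,0,-0.1,0,0,0,1,0,0,0,0,0,0,1],
)

```text
time: 6.05
position: [510.3, 161.0, 136.8]
orientation: [-0.125, 0.992, -0.0, -0.0]
contact_force: [-0.2, -0.5, -0.4]
grip_width: 0.145
grip_force: 58.6
```

Call:
carry_out(
  targets=[0,0,-0.15,0,0,0,1,0,0,-0.1,0,0,0,1,0,0,0,0,0,0,1],
)

```text
time: 6.42
position: [510.3, 160.9, 134.2]
orientation: [-0.125, 0.992, -0.0, -0.0]
contact_force: [-0.2, 0.0, -0.7]
grip_width: 0.147
grip_force: 58.6
```

Call:
carry_out(
  targets=[0,0,-0.15,0,0,0,1,0,0,-0.1,0,0,0,1,0,0,0,0,0,0,1],
)

```text
time: 6.8
position: [510.5, 161.0, 131.9]
orientation: [-0.125, 0.992, -0.0, 0.0]
contact_force: [-0.6, 0.6, 0.6]
grip_width: 0.146
grip_force: 58.6
```

Call:
carry_out(
  targets=[0,0,-0.1,0,0,0,1,0,0,-0.1,0,0,0,1,0,0,0,0,0,0,1],
)

```text
time: 7.18
position: [510.8, 161.1, 130.5]
orientation: [-0.125, 0.992, 0.0, 0.001]
contact_force: [-0.5, 0.6, 6.5]
grip_width: 0.145
grip_force: 58.7
```

Run:
```python
from h import *
C=np.array([510.3,160.9]); a=np.radians(-171.3); ex=np.array([np.cos(a),np.sin(a)]); ey=np.array([-ex[1],ex[0]])
for n,(u,v) in dict(o0=(466,291),o1=(565,331),o2=(634,255),g0=(436,187),g1=(517,124),g2=(627,155)).items():
    p=px2w("top",(u-320+.5)/4+179.5,(v+.5)/4+189.5,48)-C; print(n,(p@ex).round(),(p@ey).round(),np.hypot(*p).round(),np.degrees(np.arctan2(p@ey,p@ex)).round())
def pos(r,th): th=np.radians(th); return (C+r*np.cos(th)*ex+r*np.sin(th)*ey)/10
pts=[pos(30,0),pos(35,7)]+[pos(min(58,35+1.2*(t-7)),t) for t in range(14,372,7)]
prev=C/10
out=[]
for q in pts: out.append((q-prev).round(2)); prev=prev+out[-1]
for k in range(0,len(out),10): print([tuple(map(float,o)) for o in out[k:k+10]])
```

```text
o0 26.0 -43.0 50.0 -59.0
o1 55.0 3.0 55.0 3.0
o2 23.0 44.0 50.0 63.0
g0 -29.0 -49.0 58.0 -121.0
g1 -54.0 -3.0 54.0 -176.0
g2 -28.0 49.0 57.0 119.0
[(-2.97, -0.45), (-0.4, -0.5), (-0.63, -0.72), (-0.5, -0.9), (-0.15, -0.9), (0.46, -0.54), (0.52, -0.48), (0.57, -0.41), (0.62, -0.34), (0.66, -0.27)]
[(0.68, -0.18), (0.71, -0.09), (0.7, -0.01), (0.71, 0.07), (0.69, 0.16), (0.66, 0.25), (0.63, 0.32), (0.59, 0.4), (0.53, 0.47), (0.47, 0.53)]
[(0.41, 0.58), (0.33, 0.62), (0.25, 0.67), (0.17, 0.68), (0.08, 0.71), (-0.0, 0.7), (-0.09, 0.71), (-0.17, 0.68), (-0.26, 0.66), (-0.34, 0.63)]
[(-0.4, 0.58), (-0.48, 0.52), (-0.54, 0.46), (-0.58, 0.4), (-0.64, 0.32), (-0.66, 0.24), (-0.69, 0.15), (-0.71, 0.08), (-0.71, -0.02), (-0.7, -0.1)]
[(-0.68, -0.19), (-0.66, -0.26), (-0.61, -0.35), (-0.57, -0.42), (-0.52, -0.48), (-0.45, -0.55), (-0.39, -0.59), (-0.31, -0.64), (-0.22, -0.67), (-0.15, -0.69)]
[(-0.06, -0.71), (0.03, -0.71), (0.11, -0.7), (0.2, -0.68)]
```

Call:
carry_out(
  targets=[-1,-0.15,0.06,0,0,0,1,-1,-0.15,0,0,0,0,1,-1,-0.15,0,0,0,0,1,0,0,0,0,0,0,1,0,0,0,0,0,0,1],
)

```text
time: 7.8
position: [480.1, 156.6, 130.8]
orientation: [-0.125, 0.992, 0.0, 0.0]
contact_force: [1.0, 0.9, 5.6]
grip_width: 0.145
grip_force: 59.0
```

Call:
carry_out(
  targets=[0,0,0.05,0,0,0,1,0,0,0,0,0,0,1,-0.4,-0.5,0,0,0,0,1,-0.5,-0.75,0,0,0,0,1,-0.4,-0.9,0,0,0,0,1,-0.1,-0.9,0,0,0,0,1],
)

```text
time: 8.55
position: [465.7, 125.5, 131.0]
orientation: [-0.125, 0.992, 0.0, -0.0]
contact_force: [1.0, 3.5, 5.0]
grip_width: 0.146
grip_force: 59.0
```

Call:
carry_out(
  targets=[0.3,-0.5,0.03,0,0,0,1,0.5,-0.5,0,0,0,0,1,0.55,-0.4,0,0,0,0,1,0.6,-0.35,0,0,0,0,1,0.65,-0.25,0,0,0,0,1,0.7,-0.2,0,0,0,0,1],
)

```text
time: 9.3
position: [497.1, 102.6, 130.5]
orientation: [-0.124, 0.992, -0.0, -0.002]
contact_force: [-3.1, 0.6, 7.1]
grip_width: 0.147
grip_force: 58.9
```

Call:
carry_out(
  targets=[0,0,0.07,0,0,0,1,0.7,-0.1,0,0,0,0,1,0.7,0,0,0,0,0,1,0.7,0.1,0,0,0,0,1,0,0,0,0,0,0,1],
)

```text
time: 9.93
position: [520.7, 103.8, 131.6]
orientation: [-0.124, 0.992, -0.0, -0.0]
contact_force: [-1.3, -0.7, 3.5]
grip_width: 0.146
grip_force: 58.7
```

Call:
carry_out(
  targets=[0.7,0.15,0,0,0,0,1,0.65,0.25,0,0,0,0,1,0.65,0.3,0,0,0,0,1,0.6,0.4,0,0,0,0,1,0.5,0.45,0,0,0,0,1,0.45,0.55,0,0,0,0,1,0,0,0,0,0,0,1],
)

```text
time: 10.8
position: [556.2, 125.6, 131.8]
orientation: [-0.125, 0.992, 0.0, 0.0]
contact_force: [-0.4, 1.1, 2.0]
grip_width: 0.15
grip_force: 58.6
```

Call:
carry_out(
  targets=[0.4,0.6,-0.03,0,0,0,1,0.35,0.6,0,0,0,0,1,0.25,0.65,0,0,0,0,1,0.15,0.7,0,0,0,0,1,0.1,0.7,0,0,0,0,1,0,0.7,0,0,0,0,1,0,0,0,0,0,0,1],
)

```text
time: 11.68
position: [567.2, 164.6, 131.2]
orientation: [-0.125, 0.992, -0.0, -0.001]
contact_force: [-6.0, -1.2, 4.0]
grip_width: 0.144
grip_force: 59.0
```

Run:
```python
from h import *; import cv2
st(); a=vision.read_camera("scene"); b=vision.read_camera("top")
o=np.hstack([cv2.resize(a[190:320,370:530],(480,390)),cv2.resize(b[190:300,180:290],(320,390))])
cv2.imwrite("pics/t2.png",o); st()
```

```text
t 11.68 p [567.2 164.6 131.2] F [-6.  -1.2  4. ] q [ 0.61  0.31 -0.31 -0.   -0.96 -1.93] w 0.144 59.04936969280243
t 11.78 p [567.2 164.5 131.2] F [-4.3 -0.9  5. ] q [ 0.61  0.31 -0.31 -0.   -0.96 -1.93] w 0.147 59.0195631980896
```

View pics/t2.png

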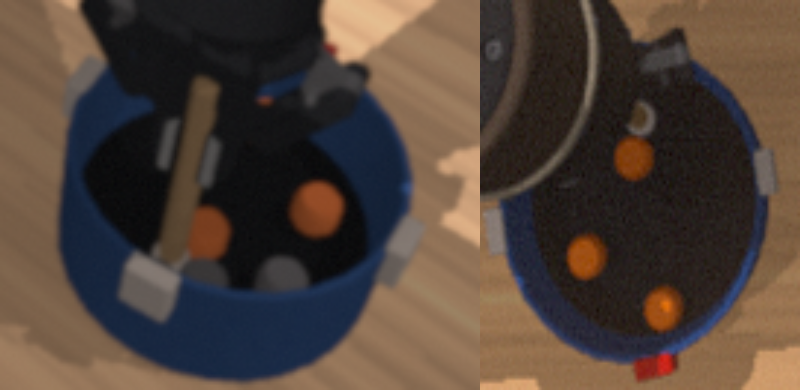

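Rod foot at (640,118) in the right panel. One orange (634,160) has moved into the far half, the other two, (586,258) and (663,308), are still on the red side, and the greys are ahead of the rod. Continuing.

Call:
carry_out(
  targets=[0,0.7,0.02,0,0,0,1,-0.15,0.7,0,0,0,0,1,-0.2,0.7,0,0,0,0,1,-0.3,0.65,0,0,0,0,1,-0.4,0.55,0,0,0,0,1,-0.45,0.55,0,0,0,0,1,0,0,0,0,0,0,1],
)

```text
time: 12.65
position: [551.5, 201.9, 131.3]
orientation: [-0.125, 0.992, -0.001, -0.002]
contact_force: [-5.2, -6.2, 4.7]
grip_width: 0.145
grip_force: 59.5
```

Call:
carry_out(
  targets=[-0.5,0.45,0,0,0,0,1,-0.55,0.4,0,0,0,0,1,-0.6,0.35,0,0,0,0,1,-0.65,0.25,0,0,0,0,1,-0.7,0.15,0,0,0,0,1,-0.7,0.05,0,0,0,0,1,-0.7,0,0,0,0,0,1,0,0,0,0,0,0,1],
)

```text
time: 13.65
position: [508.2, 215.8, 131.5]
orientation: [-0.125, 0.992, -0.003, -0.002]
contact_force: [1.9, -13.9, 3.8]
grip_width: 0.146
grip_force: 66.0
```

Call:
carry_out(
  targets=[-0.5,-0.5,0,0,0,0,1,-0.6,-0.4,0,0,0,0,1,-0.6,-0.3,0,0,0,0,1,-0.6,-0.35,0,0,0,0,1,-0.55,-0.35,0,0,0,0,1,-0.45,-0.45,0,0,0,0,1,0,0,0,0,0,0,1],
)

```text
time: 14.52
position: [476.0, 195.7, 131.9]
orientation: [-0.125, 0.992, 0.0, -0.0]
contact_force: [0.6, 0.7, 1.8]
grip_width: 0.148
grip_force: 58.7
```

Run:
```python
from h import *; import cv2
st(); a=vision.read_camera("scene"); b=vision.read_camera("top")
o=np.hstack([cv2.resize(a[190:320,370:530],(480,390)),cv2.resize(b[190:300,180:290],(320,390))])
cv2.imwrite("pics/t3.png",o)
```

```text
t 14.53 p [476.  195.7 131.9] F [0.6 0.7 1.8] q [ 0.77  0.19 -0.47 -0.   -0.91 -2.09] w 0.148 58.675416111946106
```

View pics/t3.png

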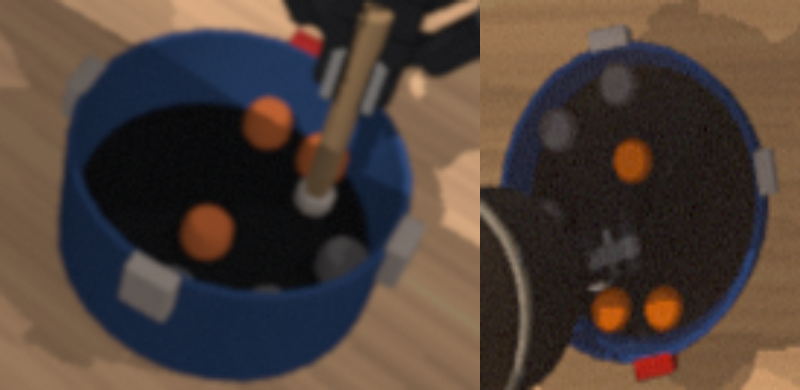

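Two oranges, (611,310) and (663,308), are in the red half. One orange (632,160) and the three greys, (617,85), (558,130) and about (548,213), are in the far half. I'll finish the lap at the red side, then bring one grey over.

Call:
carry_out(
  targets=[0.2,-0.8,-0.04,0,0,0,1,0.2,-0.8,0,0,0,0,1,0.2,-0.8,0,0,0,0,1,0.1,-0.7,0,0,0,0,1,0,0,0,0,0,0,1,0,0,0,0,0,0,1],
)

```text
time: 15.38
position: [483.4, 164.4, 131.4]
orientation: [-0.125, 0.992, -0.0, -0.0]
contact_force: [1.0, -1.6, 3.2]
grip_width: 0.145
grip_force: 58.9
```

Run:
```python
from h import *; import cv2
st(); a=vision.read_camera("scene"); b=vision.read_camera("top")
cv2.imwrite("pics/s_t4.png",a)
o=np.hstack([cv2.resize(a[190:320,370:530],(480,390)),cv2.resize(b[190:300,180:290],(320,390))])
cv2.imwrite("pics/t4.png",o)
C=np.array([510.3,160.9]); A=np.radians(-171.3); ex=np.array([np.cos(A),np.sin(A)]); ey=np.array([-ex[1],ex[0]])
print((ctrl.read_state()["position"][:2]-C)@np.array([ex,ey]).T)
kx,ky=110/320,110/390
for n,(u,v) in dict(oA=(632,160),gA=(617,85),gB=(558,130),gC=(548,213)).items():
    w=px2w("top",180+(u-480)*kx,190+v*ky,46); print(n,w.round(),((w-C)@ex).round(),((w-C)@ey).round())
w=px2w("scene",370+340/3,190+258/3,42); print("gC scene",w.round(),((w-C)@ex).round(),((w-C)@ey).round())
```

```text
t 15.38 p [483.4 164.4 131.4] F [ 1.  -1.6  3.2] q [ 0.71  0.18 -0.48  0.   -0.91 -2.04] w 0.145 58.931899666786194
[26.14158562 -7.87646953]
oA [533. 166.] -23.0 -2.0
gA [577. 176.] -68.0 -5.0
gB [552. 218.] -50.0 -50.0
gC [504. 226.] -4.0 -65.0
gC scene [497. 227.] 3.0 -68.0
```

View pics/t4.png

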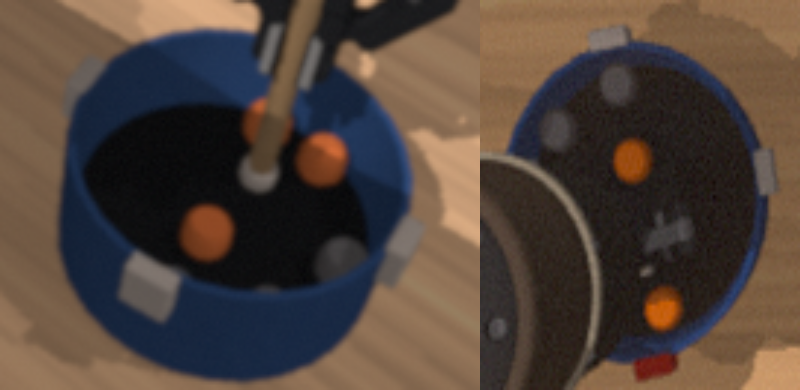

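Step 5 is done (reading 3.2 N at tub (26,-8)). The grey near the last white clip sits at about tub (0,-67), so I'll go behind it and push it towards the red half.

Call:
carry_out(
  targets=[0.8,0.65,0.02,0,0,0,1,0.8,0.65,0,0,0,0,1,0.8,0.65,0,0,0,0,1,0.8,0.6,0,0,0,0,1,0.8,0.6,0,0,0,0,1,0.1,0.75,0,0,0,0,1,0.1,0.75,0,0,0,0,1,0.1,0.75,0,0,0,0,1,0,0,0,0,0,0,1],
)

```text
time: 16.6
position: [526.4, 219.8, 131.7]
orientation: [-0.125, 0.992, 0.0, 0.0]
contact_force: [-0.6, 0.2, 3.2]
grip_width: 0.147
grip_force: 58.8
```

Call:
carry_out(
  targets=[-0.6,0.2,0,0,0,0,1,-0.7,0.2,0,0,0,0,1,-0.7,0,0,0,0,0,1,-0.7,-0.1,0,0,0,0,1,-0.5,-0.1,0,0,0,0,1,-0.5,-0.15,0,0,0,0,1,0,0,0,0,0,0,1],
)

```text
time: 17.48
position: [488.7, 219.2, 131.7]
orientation: [-0.125, 0.992, 0.0, -0.0]
contact_force: [1.2, -0.4, 2.7]
grip_width: 0.144
grip_force: 59.0
```

Call:
carry_out(
  targets=[0.4,-1,0,0,0,0,1,0.4,-1,0,0,0,0,1,0.3,-0.9,0.5,0,0,0,1,0,0,3,0,0,0,1,0,0,4,0,0,0,1,0,0,3,0,0,0,1,0,-5,0,0,0,0,1,0,-6,0,0,0,0,1,0,-6,0,0,0,0,1,0,0,0,0,0,0,1],
)

```text
time: 18.73
position: [499.4, 16.5, 236.6]
orientation: [-0.122, 0.993, -0.0, -0.001]
contact_force: [0.0, -0.3, -1.0]
grip_width: 0.143
grip_force: 58.7
```

Run:
```python
from h import *; import cv2
st(); a=vision.read_camera("scene"); b=vision.read_camera("top")
r=lambda im,x,y,w,h,W,H:cv2.resize(im[y:y+h,x:x+w],(W,H))
o=np.hstack([r(a,300,60,240,260,420,455),r(b,180,190,110,110,380,455)])
cv2.imwrite("pics/t5.png",o)
```

```text
t 18.73 p [499.4  16.5 236.6] F [ 0.  -0.3 -1. ] q [ 0.43  0.06 -0.36 -0.   -1.15 -1.75] w 0.143 58.66890013217926
```

View pics/t5.png

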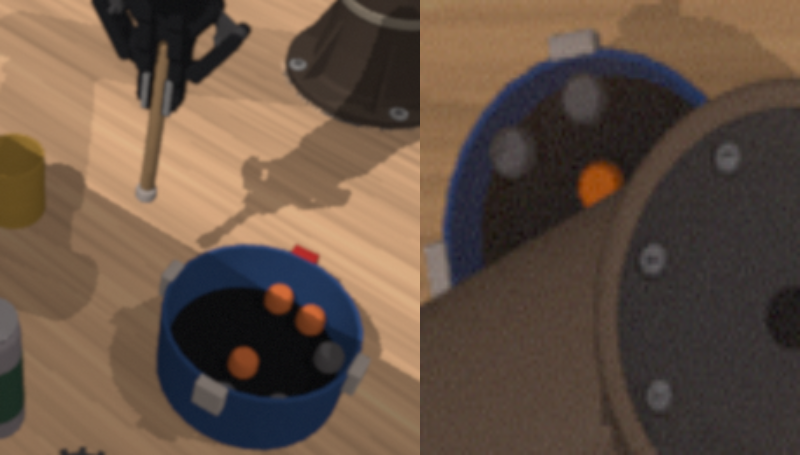

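The grey has moved to scene pixel (487,264), next to the two oranges, and the rod hangs upright. Checking the grey's tub x.

Run:
```python
from h import *
C=np.array([510.3,160.9]); A=np.radians(-171.3); ex=np.array([np.cos(A),np.sin(A)]); ey=np.array([-ex[1],ex[0]])
for n,(u,v) in dict(g=(328,357),o=(310,320),o1=(279,299),oA=(243,362)).items():
    w=px2w("scene",300+u*240/420,60+v*260/455,42); print(n,((w-C)@ex).round(),((w-C)@ey).round())
```

```text
g 28.0 -63.0
o 59.0 -32.0
o1 65.0 4.0
oA -22.0 -2.0
```

Call:
carry_out(
  targets=[0.3,-5,0,0,0,0,1,0.3,-5,0,0,0,0,1,0.3,-5,0,0,0,0,1,0.3,-2.6,0,0,0,0,1,0,0,0,0,0,0,1,0,0,0,0,0,0,1],
)

```text
time: 19.58
position: [512.5, -154.7, 236.3]
orientation: [-0.125, 0.992, 0.0, -0.0]
contact_force: [0.2, -0.2, 0.5]
grip_width: 0.144
grip_force: 58.8
```

Call:
carry_out(
  targets=[0,-0.6,0,0,0,0,1,0,0,-3,0,0,0,1,0,0,-3,0,0,0,1,0,0,-3,0,0,0,1,0,0,-2.2,0,0,0,1,0,0,-1,0,0,0,1,0,0,0,0,0,0,1,0,0,0,0,0,0,1],
)

```text
time: 20.58
position: [513.1, -161.4, 115.6]
orientation: [-0.125, 0.992, -0.0, 0.001]
contact_force: [1.0, -0.1, -0.4]
grip_width: 0.145
grip_force: 58.8
```

Call:
carry_out(
  targets=[0,0,-0.3,0,0,0,1,0,0,-0.2,0,0,0,1,0,0,0,0,0,0,1],
)

```text
time: 20.95
position: [512.2, -161.5, 109.6]
orientation: [-0.125, 0.992, 0.0, -0.0]
contact_force: [-0.3, -1.6, -0.0]
grip_width: 0.151
grip_force: 58.8
```

Call:
carry_out(
  targets=[0,0,-0.2,0,0,0,1,0,0,-0.1,0,0,0,1,0,0,0,0,0,0,1],
)

```text
time: 21.32
position: [512.4, -161.5, 106.7]
orientation: [-0.125, 0.992, -0.0, 0.0]
contact_force: [0.7, -0.1, 0.5]
grip_width: 0.146
grip_force: 59.2
```

Call:
carry_out(
  targets=[0,0,-0.05,0,0,0,1,0,0,0,0,0,0,1],
)

```text
time: 21.58
position: [512.7, -161.6, 106.6]
orientation: [-0.125, 0.992, -0.0, 0.0]
contact_force: [-1.7, 0.4, 5.1]
grip_width: 0.149
grip_force: 59.4
```

Call:
carry_out(
  targets=[0,0,0,0,0,0,0.7,0,0,0,0,0,0,0.4,0,0,0,0,0,0,0,0,0,0,0,0,0,0,0,0,0,0,0,0,0,0,0,0,0,0,0,0,0,0,0,0,0,0,0],
)

```text
time: 22.45
position: [512.3, -161.6, 106.1]
orientation: [-0.125, 0.992, -0.0, -0.0]
contact_force: [-0.1, -0.0, 0.0]
grip_width: 1.0
grip_force: 0.0
```

Call:
carry_out(
  targets=[0,0,1,0,0,0,0,0,0,2,0,0,0,0,0,0,4,0,0,0,0,0,0,4,0,0,0,0,-3,-4,2,0,0,0,0,-3,-4,2,0,0,0,0,0,-5,2,0,0,0,0,0,-5,0,0,0,0,0,0,-5,0,0,0,0,0,0,0,0,0,0,0,0],
)

```text
time: 23.7
position: [451.6, -394.3, 275.9]
orientation: [-0.123, 0.992, 0.0, -0.0]
contact_force: [-1.7, 1.1, 0.1]
grip_width: 1.005
grip_force: 0.0
```

Run:
```python
from h import *; import cv2
st(); a=vision.read_camera("scene"); b=vision.read_camera("top")
r=lambda im,x,y,w,h,W,H:cv2.resize(im[y:y+h,x:x+w],(W,H))
o=np.hstack([r(a,270,60,270,260,400,385),r(b,180,190,240,110,400,385*0+183) if 0 else np.vstack([r(b,180,190,110,110,200,200),r(b,365,205,55,55,200,185)])])
cv2.imwrite("pics/t6.png",o)
```

```text
t 23.7 p [ 451.6 -394.3  275.9] F [-1.7  1.1  0.1] q [-0.39  0.21 -0.09  0.   -1.27 -0.93] w 1.005 0.0
```

View pics/t6.png

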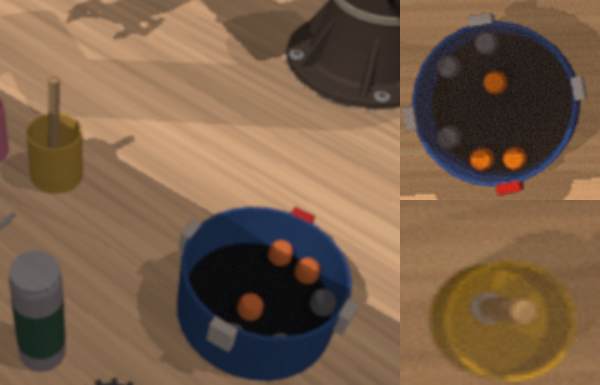

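The rod stands upright in the yellow tin. The red half holds two oranges and a grey (448,137), and the far half holds an orange and two greys. Handing in.

```bash
python3 -c "
from bench import ctrl
print(ctrl.hand_in())"
```

```text
the job is handed in; nothing more can be done
None
```

I stirred the tub once round counter-clockwise from the red clip, pressing lightly, then pushed one grey bead across so both halves hold both colours. I stood the rod back in the yellow tin, let go and handed the job in at about 24 s; no bead was spilled, and no verdict came back.

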